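Build the ward's daily pill tower

ROBOT

A 6-joint arm with a two-finger parallel gripper is mounted at the origin on the work surface. World frame = base frame: x ahead of the robot, y to its left, z up, the work surface at z = 0. Lengths are in m, angles in rad, forces in N, time in s.
With the tool pointing down it reaches from about 0.225 to 0.875 m from the base axis. Payload 3.4 kg.
Tool frame: the origin (TCP) lies on the centre line of the jaws, within the pads' length; the fingertips stand 14 mm ahead of it and the grasp point (between the pads) lies 5 mm behind it; z points along the fingers, y is the line along which they close (so a half turn about z gives the same grasp; the last joint's range is limited). The gripper opens to 85 mm and grips with 20 to 120 N. Pads are 22 mm wide; open, the fingers measure 114 mm over their backs; the gripper's body (76 mm by 85 mm) begins 54 mm behind the grasp point. The pads swing forward as they close: fully open they stand 13 mm farther back than shut.
Start: joints at [1.219, 0.276, 1.505, -0, 1.361, -0.121], TCP at [0.132, 0.56, 0.245] pointing down, gripper open.
Joint ranges: [-2.89, 2.89], [-0.75, 2.08], [0.22, 2.7], [-1.18, 4.32], [0.11, 2.71], [-2.7, 2.7]. Speed limits (rad/s): [2.57, 2.57, 3.14, 3.14, 3.14, 3.14].

INTERFACE

Orientations are given as a unit quaternion [w, x, y, z].
In Python, from rig import manip, eyes gives the robot as it stands.
- The arm moves only by the shell command python3 -m creep 'ROWS' [FORCE]. ROWS is JSON, a list of rows, each a list of 5 numbers: the opening, from 0 (shut) to 1 (fully open), then the shift along the tool's x, y, z normalised to -1 to 1, where 1 is 0.5 m, then the turn about the tool's z normalised to -1 to 1, where 1 is 360 degrees. In form: [[fingers, dx, dy, dz, spin], ...]. A call has 1 to 10 rows; each row is the pose to reach, as a shift and turn from the pose commanded when the call began, along the tool's axes at that moment, turning the shorter way round; what a row does not reach only later rows make up. A row lasts 1/10 s, in which the tool goes at most 50 mm and 8.59 degrees, less where a joint would pass 70% of its speed; a pose out of reach is approached as far as the arm can. A call with a number of a shift or a turn outside -1 to 1 is refused whole. A call with a gripper value outside its range is refused whole. The fingers move at their own pace and stop on an object; FORCE is the grip in N (left out, the last holds). Time passes only in rows, so rows that repeat a pose let the fingers close. It gives the time, the measured TCP pose, the force, the opening and the grip force at its end, in the units of the state.
- manip.get_state(): the state, without advancing time (a new reading comes with each control period).
- eyes.get_image(name): name is "scene" or "top"; returns a dict with "frame" (420x560x3 uint8, red, green, blue), "fx", "fy", "cx", "cy" (pixels), "k1" (the pictures are not rectified: a ray, as slopes to the right and down, at radius r is drawn at 1 + k1 r^2 times it, then the intrinsics apply), "R" (3x3) and "t" (3): a world point X has camera coordinates R X + t. Camera axes: x right, y down, z forward; pixel columns grow to the right and rows downward; lengths in m; the calibration is good to about 2 mm. A picture is of the moment at which its call begins. There is no depth.
- manip.sign_off(): hands the job in; it is judged then, once.
Trained networks look in the newest picture that a camera, given by its name, has taken for a name from the list of things; names that differ only in an ending like _2 or _b are one class to them, and where a whole thing is asked for, a point or a joint stands for the part that bears it (a point fixed in the world has none). Each returns a list of dicts, best first, with "confidence" (0 to 1); they miss things now and then, are a little off and sometimes report something else, mostly with a low value. They report only what shows in the picture. A call takes as long as a camera call.
- eyes.regions_of(camera, label): "mask" (420x560 bool, what is visible of it) and "bbox" ([left, top, right, bottom] in pixels, round what is visible of it).
- eyes.place_of(camera, label): "centre" ([column, row] in pixels: a listed point, or the origin of a listed thing).
The state is a dict: "clock": time; "qpos": joint angles; "qd": joint speeds; "effort": joint torques, N m; "position": TCP position; "ee_rot": TCP orientation; "contact_force": force on the tool from outside, world axes, zero at the start; "moment": the same for the moment, N m; "width": finger opening in m; "gripper_force": force on a finger pad.
Only numpy, scipy, OpenCV 4.12 (cv2) and the standard library are available. Lean on these libraries where they do the work, as an engineer would, in place of code of your own. Each camera call takes 0.05 s, during which the arm holds its last target. There are 200 camera calls.

TASK

Build the patient's pill tower in the purple base, one piece at a time from the bottom up: the yellow pod fully seated in the base, then the green pod on it, then the blue pod, and last the white lid to close it, each fitted down into the one below. Keep the open pods upright so that no pills spill, set every piece down gently rather than dropping it, and leave the red pod, the label roll and the steel cup where they are.

Things in the scene. Friction and masses are not known exactly. Their poses are not given: they have to be found in the camera images.
- purple_base: Purple round tower base, a fixed disc 96 mm in diameter and 12 mm high, with a round well in the middle 48 mm wide and 8 mm deep. Empty at the start: the tower is built here. A seated pod's shoulder rests on the disc's top, so its origin is then 6 mm above the table. Origin: centre of its underside, on the table; z up.
- red_base: Red round tower base, a fixed disc 96 mm in diameter and 12 mm high, with a round well in the middle 48 mm wide and 8 mm deep. Holds the red pod; not to be used. A seated pod's shoulder rests on the disc's top, so its origin is then 6 mm above the table. Origin: centre of its underside, on the table; z up.
- yellow_pod: Yellow round open pill pod, upright on the table; loose, 70 g. Foot 44 mm diameter, z 0 to 6 mm, 3 mm chamfer; body 56 mm diameter, z 6 to 44. Mouth 48 mm wide, 16 deep, wall 4, pills fixed inside. Next foot drops 6 mm into the mouth (2 mm clearance), origin then 38 mm above this one's. Origin: centre of the foot's underside; z up the axis; round, any yaw.
- green_pod: Green round open pill pod, upright on the table; loose, 70 g. Foot 44 mm diameter, z 0 to 6 mm, 3 mm chamfer; body 56 mm diameter, z 6 to 44. Mouth 48 mm wide, 16 deep, wall 4, pills fixed inside. Next foot drops 6 mm into the mouth (2 mm clearance), origin then 38 mm above this one's. Origin: centre of the foot's underside; z up the axis; round, any yaw.
- blue_pod: Blue round open pill pod, upright on the table; loose, 70 g. Foot 44 mm diameter, z 0 to 6 mm, 3 mm chamfer; body 56 mm diameter, z 6 to 44. Mouth 48 mm wide, 16 deep, wall 4, pills fixed inside. Next foot drops 6 mm into the mouth (2 mm clearance), origin then 38 mm above this one's. Origin: centre of the foot's underside; z up the axis; round, any yaw.
- lid: White round lid with black knob, 40 g, loose, right way up on the table. Foot 44 mm diameter, z 0 to 6 mm, 3 mm chamfer; 56 mm disc z 6 to 12; upright cylindrical knob 24 mm diameter, z 12 to 36. Fits a pod's mouth as another pod does: seated, its origin is 38 mm above that pod's. Origin: centre of the foot's underside; z up the axis; round, any yaw.
- red_pod: Red round open pill pod, seated in the red base: leave it there; loose, 70 g. Foot 44 mm diameter, z 0 to 6 mm, 3 mm chamfer; body 56 mm diameter, z 6 to 44. Mouth 48 mm wide, 16 deep, wall 4, pills fixed inside. Next foot drops 6 mm into the mouth (2 mm clearance), origin then 38 mm above this one's. Origin: centre of the foot's underside; z up the axis; round, any yaw.
- label_roll: Roll of white labels standing on end, 60 mm diameter, 45 mm high, 120 g, loose, with a brown core seen on top; leave it alone. Origin: centre of its underside; z up.
- steel_cup: Small round dark-steel cup, 68 mm rim diameter, 40 mm high, empty, 120 g, loose; leave it alone. Origin: centre of its underside; z up.

How it is judged:
By the outcome, as a careful person would: the job done as asked, in the order asked, and still so for the second after the job is handed in, with the robot touching nothing.
It also fails if it takes over 128 s, if anything falls off the work surface, if the arm or the gripper's body presses on something with over 40 N, if the wrist force passes 120 N, or if a joint passes its speed limit or range.

## Working session

There is one attempt and no reset: what is moved stays moved. The work goes in short steps, Python scripts to look and compute and a shell command to move; the robot and the scene stay as the last step left them, time stands still between calls to the robot, and variables do not carry over. Pictures are saved under pics/ and viewed, at most 14 in all, crops included, and the job is handed in when it is done.

```bash
mkdir -p pics; ls; cat > h.py <<'E'
import numpy as np, cv2
from rig import manip, eyes
def ray(im,uv):
    K=np.array([[im['fx'],0,im['cx']],[0,im['fy'],im['cy']],[0,0,1.]])
    p=cv2.undistortPoints(np.array([[uv]],float),K,np.array([im['k1'],0,0,0.]))[0,0]
    R=np.array(im['R']);t=np.array(im['t'])
    return -R.T@t, R.T@np.array([p[0],p[1],1])
def at_z(im,uv,z):
    c,d=ray(im,uv); return c+d*(z-c[2])/d[2]
def proj(im,X):
    R=np.array(im['R']);t=np.array(im['t']);c=R@np.array(X)+t
    a,b=c[0]/c[2],c[1]/c[2];s=1+im['k1']*(a*a+b*b)
    return np.array([im['fx']*a*s+im['cx'],im['fy']*b*s+im['cy']])
def save(im,n): cv2.imwrite('pics/'+n+'.png',im['frame'][:,:,::-1])
E
python3 - <<'E'
from h import *
ims={n:eyes.get_image(n) for n in('top','scene')}
for n in ims: save(ims[n],n+'0'); c=ray(ims[n],(280,210)); print(n,c[0].round(3),c[1].round(3),ims[n]['fx'],ims[n]['k1'])
for l in 'purple_base red_base yellow_pod green_pod blue_pod lid red_pod label_roll steel_cup'.split():
    for n in ims:
        for d in eyes.place_of(n,l)[:2]:
            z=0.006 if l=='red_pod' else 0
            print(l,n,round(d['confidence'],2),np.round(d['centre'],1),at_z(ims[n],d['centre'],z)[:2].round(4))
s=manip.get_state();print(s)
E
```

```text
pics
top [ 0.316 -0.007  1.267] [ 0.185  0.002 -0.983] 470.0810241530255 -0.148272007859355
scene [1.463 0.067 0.728] [-0.806 -0.036 -0.591] 474.96704384791394 -0.13323491543901414
purple_base top 0.75 [195.4 199.8] [0.5899 0.2287]
purple_base top 0.28 [278.3 248.6] [0.4485 0.0024]
purple_base scene 0.87 [360.  245.6] [0.5935 0.2223]
red_base top 0.76 [276.9 181.7] [0.6347 0.0014]
red_base scene 0.71 [269.4 253.5] [0.6428 0.0104]
red_base scene 0.42 [428.6 231.1] [0.5206 0.4005]
yellow_pod top 0.96 [130.7 230.1] [0.5094 0.4104]
yellow_pod top 0.41 [273.4 181.8] [0.6347 0.0111]
yellow_pod scene 0.84 [432.3 229.7] [0.5139 0.4113]
green_pod top 0.93 [356.9 266.2] [ 0.3948 -0.2081]
green_pod scene 0.69 [199.1 189.5] [ 0.3997 -0.2039]
blue_pod top 0.74 [277.7 250.5] [0.4434 0.0041]
blue_pod top 0.62 [422.  225.1] [ 0.5013 -0.3951]
blue_pod scene 0.98 [272.2 204.5] [0.4488 0.0015]
lid top 0.89 [191.7 251.7] [0.4458 0.2382]
lid scene 0.59 [365.8 207.2] [0.4344 0.2487]
red_pod top 0.55 [274.2 183.9] [0.6272 0.009 ]
red_pod scene 0.75 [269.9 249.3] [0.6349 0.0108]
label_roll top 0.96 [422.5 2
[... 293 characters left out ...]
1.0, 'qpos': array([ 1.21901167e+00,  2.75869713e-01,  1.50488575e+00,  4.80126273e-05,
        1.36073347e+00, -1.20976465e-01]), 'qd': array([-4.29526909e-04,  7.21869802e-05,  1.94224339e-03,  5.47846251e-04,
       -1.84660740e-04, -1.01344618e-03]), 'effort': array([ 1.87098005e-03, -4.16664577e+01, -2.46108127e+01,  2.36146019e-05,
        1.90011974e-05, -7.95103631e-06]), 'position': array([0.13152434, 0.55978195, 0.24535099]), 'ee_rot': array([-1.06808494e-05,  1.15153076e-01,  9.93347757e-01,  5.59173510e-05]), 'contact_force': array([-0.62689065,  0.80481873,  0.44438696]), 'moment': array([-0.00676188, -0.01699523, -0.00765634]), 'gripper_force': 0.0, 'width': 0.0852154023055754}
```

View pics/top0.png

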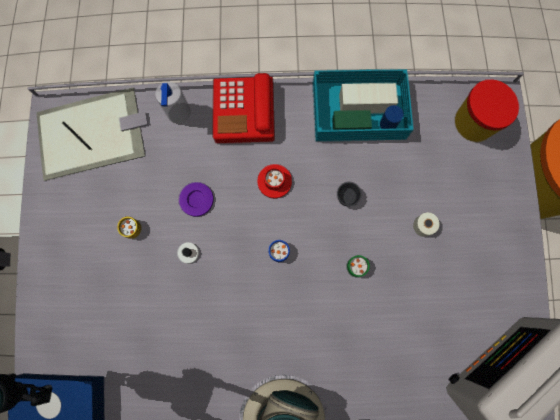

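View pics/scene0.png

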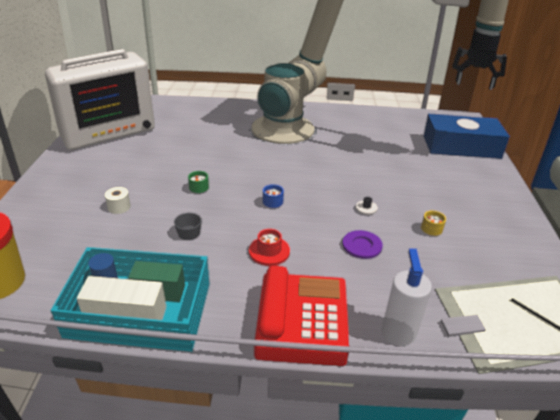

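The top view shows yellow (129,228), lid (188,253), blue (280,251) and green (358,266) all clear of each other. The purple base is empty at (196,200), and the red base and pod are at (275,180). The scene view agrees, so next I refine the positions from the masks.

```bash
cat >> h.py <<'E'
from scipy.optimize import least_squares
PR={'pod':[(.022,0),(.028,.006),(.028,.044)],'base':[(.048,0),(.048,.012)],'lid':[(.022,0),(.028,.006),(.028,.012),(.012,.036)]}
def hullc(pts):
    m=cv2.moments(cv2.convexHull(np.float32(pts))); return np.array([m['m10'],m['m01']])/m['m00'],m['m00']
def model(im,kind,xy,z0):
    a=np.linspace(0,2*np.pi,40)
    P=[proj(im,(xy[0]+r*np.cos(t),xy[1]+r*np.sin(t),z0+h)) for r,h in PR[kind] for t in a]
    return hullc(P)
def locate(im,cam,label,z0=0,guess=None):
    kind=label.split('_')[-1]
    for d in eyes.regions_of(cam,label):
        m=d['mask'].astype(np.uint8)
        cs=max(cv2.findContours(m,0,2)[0],key=cv2.contourArea)
        c,A=hullc(cs[:,0,:])
        g=at_z(im,c,z0+.015)[:2]
        if guess is not None and np.hypot(*(g-guess))>.05: continue
        r=least_squares(lambda q:model(im,kind,q,z0)[0]-c,g)
        return r.x.round(4),round(d['confidence'],2),round(A/model(im,kind,r.x,z0)[1],2)
def shift(target,s=None):
    """normalised tool dx,dy,dz to reach a world TCP point"""
    from scipy.spatial.transform import Rotation as Ro
    s=s or manip.get_state(); w,x,y,z=s['ee_rot']
    return (Ro.from_quat([x,y,z,w]).inv().apply(np.array(target)-s['position'])/.5).round(4)
E
python3 - <<'E'
from h import *
G=dict(purple_base=(.59,.226),yellow_pod=(.511,.411),green_pod=(.397,-.206),blue_pod=(.446,.003),lid=(.44,.243),red_base=(.638,.006),red_pod=(.631,.01))
for n in('top','scene'):
    im=eyes.get_image(n)
    for l,g in G.items(): print(n,l,locate(im,n,l,.006 if l=='red_pod' else 0,g))
print(shift((.5115,.411,.12)))
E
```

```text
top purple_base (array([0.5917, 0.2275]), 0.68, 0.94)
top yellow_pod (array([0.5122, 0.4066]), 0.87, 0.93)
top green_pod (array([ 0.393 , -0.2046]), 0.89, 0.98)
top blue_pod (array([0.4403, 0.0008]), 0.64, 0.98)
top lid (array([0.4433, 0.2478]), 0.6, 0.88)
top red_base (array([0.6379, 0.0084]), 0.58, 0.92)
top red_pod (array([0.6342, 0.0083]), 0.94, 1.05)
scene purple_base (array([0.5942, 0.2255]), 0.96, 0.89)
scene yellow_pod (array([0.5162, 0.4067]), 0.61, 0.8)
scene green_pod (array([ 0.3994, -0.2045]), 0.72, 0.83)
scene blue_pod (array([0.4434, 0.0016]), 0.8, 0.94)
scene lid (array([0.4475, 0.2493]), 0.72, 0.84)
scene red_base (array([0.6452, 0.0084]), 0.92, 0.82)
scene red_pod (array([0.6402, 0.0077]), 0.86, 0.91)
[-0.8078 -0.1159  0.2506]
```

```bash
python3 -m creep '[[1,-0.05,-0.01,0.02,0],[1,-0.14,-0.02,0.05,0],[1,-0.23,-0.04,0.08,0],[1,-0.33,-0.05,0.1,0],[1,-0.42,-0.06,0.13,0],[1,-0.51,-0.08,0.16,0],[1,-0.6,-0.09,0.19,0],[1,-0.69,-0.1,0.21,0],[1,-0.77,-0.115,0.235,0],[1,-0.815,-0.123,0.25,0]]' 25
python3 -c "
from h import *
print(shift((.514,.4067,.025)))"
```

```text
clock: 2.8
position: [0.517, 0.405, 0.1191]
ee_rot: [0.0, 0.116, 0.993, -0.0]
contact_force: [-0.4, -0.2, -0.4]
width: 0.0855
gripper_force: 0.0
[0.0067 0.0021 0.1882]
```

```bash
python3 -m creep '[[1,0,0,0.03,0],[1,0,0,0.07,0],[1,0,0,0.11,0],[1,0,0,0.15,0],[1,0,0,0.175,0],[1,0,0,0.188,0],[1,0,0,0.188,0],[1,0,0,0.188,0]]' 25
python3 -c "
from h import *
print(shift((.514,.4067,.025)))"
```

```text
clock: 3.6
position: [0.5146, 0.4072, 0.0271]
ee_rot: [0.0, 0.115, 0.993, 0.0]
contact_force: [-0.1, -0.5, -0.1]
width: 0.0857
gripper_force: 0.0
[ 0.0009 -0.0012  0.0041]
```

```bash
python3 -m creep '[[0.6,0,0,0.004,0],[0.5,0,0,0.004,0],[0.5,0,0,0.004,0],[0.5,0,0,0.004,0],[0.5,0,0,0.004,0],[1,0,0,0.004,0],[1,0,0,0.004,0],[1,0,0,0.004,0],[1,0,0,0.004,0],[1,0,0,0.004,0]]' 20
python3 -m creep '[[1,0,0,0,0.02],[1,0,0,0,0.043],[1,0,0,0,0.067],[1,0,0,0,0.09],[1,0,0,0,0.114],[1,0,0,0,0.138],[1,0,0,0,0.16],[1,0,0,0,0.184],[1,0,0,0,0.208],[1,0,0,0,0.225]]'
python3 -m creep '[[1,0,0,0,0.013],[1,0,0,0,0.025],[1,0,0,0,0.025],[0.5,0,0,0,0.025],[0.5,0,0,0,0.025],[0.5,0,0,0,0.025],[0.5,0,0,0,0.025],[0.5,0,0,0,0.025],[0.5,0,0,0,0.025]]'
python3 -c "
from h import *
print(manip.get_state()['qpos'].round(2))"
```

```text
clock: 4.6
position: [0.5141, 0.4067, 0.0241]
ee_rot: [-0.0, 0.115, 0.993, -0.0]
contact_force: [-0.2, -0.7, -0.9]
width: 0.0852
gripper_force: 0.0
clock: 5.6
position: [0.5142, 0.4067, 0.0242]
ee_rot: [-0.0, 0.734, 0.679, -0.0]
contact_force: [0.5, 0.2, -0.9]
width: 0.0856
gripper_force: 0.0
clock: 6.5
position: [0.5142, 0.4068, 0.0245]
ee_rot: [-0.0, 0.784, 0.621, 0.0]
contact_force: [-0.6, 0.2, 0.2]
width: 0.0552
gripper_force: 21.6
[0.56 0.57 1.61 0.   0.96 0.79]
```

```bash
python3 -m creep '[[1,0,0,0,0],[1,0,0,0,0],[1,0,0,0,0],[1,0,0,0,0],[1,0,0,-0.05,0],[1,0,0,-0.12,0],[1,0,0,-0.2,0],[1,0,0,-0.28,0],[1,0,-0.05,-0.32,0],[1,0,-0.1,-0.34,0]]' 35
python3 -m creep '[[1,0.01,-0.08,0,0],[1,0.02,-0.17,0,0],[1,0.04,-0.26,0,0],[1,0.05,-0.35,0,0],[1,0.07,-0.43,0,0],[1,0.08,-0.48,0,0],[1,0.08,-0.5,0,0],[1,0.08,-0.5,0,0]]'
python3 - <<'E'
from h import *
G=dict(purple_base=(.59,.226),yellow_pod=(.511,.411),green_pod=(.397,-.206),blue_pod=(.446,.003),lid=(.44,.243))
ims={n:eyes.get_image(n) for n in('top','scene')}
for n in ims:
    im=ims[n]
    for l,g in G.items(): print(n,l,locate(im,n,l,0,g))
# direct colour check of yellow and purple
    h=cv2.cvtColor(im['frame'],cv2.COLOR_RGB2HSV)
    for l,lo,hi in(('yellow_pod',20,33),('purple_base',128,150),('blue_pod',105,125),('green_pod',60,85)):
        m=((h[...,0]>=lo)&(h[...,0]<=hi)&(h[...,1]>110)&(h[...,2]>50)).astype(np.uint8)
        p=proj(im,(*G[l],.02)).astype(int);w=np.zeros_like(m);cv2.circle(w,tuple(map(int,p)),24,1,-1)
        ys,xs=np.nonzero(m&w); pts=np.c_[xs,ys]
        c,A=hullc(pts); k=l.split('_')[1]
        r=least_squares(lambda q:model(im,k,q,0)[0]-c,G[l]); print('  col',l,r.x.round(4),len(xs),round(A/model(im,k,r.x,0)[1],2))
T=ims['top']['frame'][170:290,100:400]; S=ims['scene']['frame'][160:280,170:470]
cv2.imwrite('pics/chk1.png',cv2.resize(np.vstack([T,S]),None,fx=2.4,fy=2.4)[:,:,::-1])
E
```

```text
clock: 7.5
position: [0.466, 0.4188, 0.1969]
ee_rot: [-0.0, 0.784, 0.62, 0.002]
contact_force: [-1.1, -0.3, -0.2]
width: 0.0855
gripper_force: 0.0
clock: 8.3
position: [0.2294, 0.5137, 0.1936]
ee_rot: [0.0, 0.783, 0.622, -0.001]
contact_force: [0.8, -0.0, 0.3]
width: 0.085
gripper_force: 0.0
top purple_base (array([0.5921, 0.2261]), 0.69, 0.93)
top yellow_pod (array([0.5131, 0.4061]), 0.64, 0.92)
top green_pod (array([ 0.393 , -0.2053]), 0.64, 0.87)
top blue_pod (array([0.4408, 0.0009]), 0.76, 0.9)
top lid (array([0.4431, 0.249 ]), 0.67, 0.84)
  col yellow_pod [0.5143 0.4081] 195 0.92
  col purple_base [0.5912 0.2265] 910 0.92
  col blue_pod [0.4405 0.0008] 112 0.91
  col green_pod [ 0.3944 -0.2066] 98 0.87
scene purple_base (array([0.5928, 0.2252]), 0.58, 0.95)
scene yellow_pod (array([0.5168, 0.4051]), 0.69, 0.95)
scene green_pod (array([ 0.3969, -0.205 ]), 0.59, 0.9)
scene blue_pod (array([0.4462, 0.0012]), 0.6, 0.89)
scene lid (array([0.4479, 0.2475]), 0.56, 0.78)
  col yellow_pod [0.5164 0.4075] 369 0.85
  col purple_base [0.5925 0.2264] 846 0.83
  col blue_pod [0.4423 0.0014] 285 0.78
  col green_pod [ 0.396  -0.2054] 193 0.68
```

View pics/chk1.png

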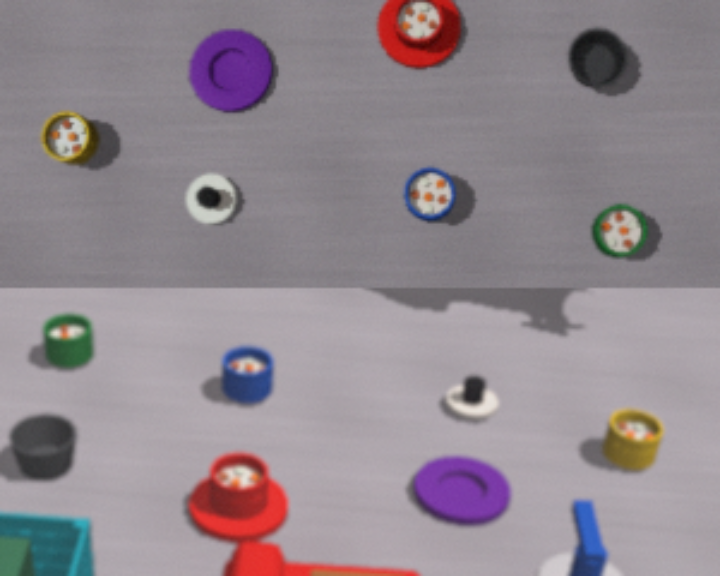

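The crop shows yellow undisturbed and upright, with the purple well clear. The centring grasp fixes the camera bias: about 0 for the top camera and about +2.5 mm in x for the scene camera. The base is therefore at about (0.5915, 0.2265).

```bash
python3 -c "
from h import *
print(shift((.5142,.4068,.15)),shift((.5142,.4068,.0245)))"
```

```text
[-0.0794  0.5993  0.0887] [-0.0795  0.5993  0.3397]
```

```bash
python3 -m creep '[[1,-0.01,0.05,0.01,0],[1,-0.02,0.13,0.02,0],[1,-0.03,0.22,0.04,0],[1,-0.04,0.31,0.05,0],[1,-0.05,0.4,0.06,0],[1,-0.065,0.49,0.075,0],[1,-0.075,0.56,0.088,0],[1,-0.08,0.6,0.089,0],[1,-0.08,0.6,0.089,0],[1,-0.08,0.6,0.089,0]]' 35
python3 -c "
from h import *
print(shift((.5142,.4068,.0245)))"
```

```text
clock: 9.9
position: [0.5134, 0.407, 0.1499]
ee_rot: [-0.001, 0.784, 0.621, -0.0]
contact_force: [0.4, 0.0, -0.3]
width: 0.0855
gripper_force: 0.0
[-1.000e-04  2.100e-03  2.508e-01]
```

```bash
python3 -m creep '[[1,0,0.001,0.05,0],[1,0,0.001,0.12,0],[1,0,0.001,0.19,0],[1,0,0.001,0.235,0],[1,0,0.001,0.251,0],[1,0,0.001,0.251,0],[0.5,0,0.001,0.251,0],[0.5,0,0.001,0.251,0],[0.5,0,0.001,0.251,0],[0.5,0,0.001,0.251,0]]' 35
python3 -m creep '[[0.5,0,0,0,0],[0.5,0,0,0,0],[0.5,0,0,-0.01,0],[0.5,0,0,-0.03,0],[0.5,0,0,-0.06,0],[0.5,0,0,-0.09,0],[0.5,0,0,-0.12,0],[0.5,0,0,-0.14,0],[0.5,0,0,-0.14,0],[0.5,0,0,-0.14,0]]'
python3 -c "
from h import *
print(shift((.5915,.2265,.094)))"
```

```text
clock: 10.9
position: [0.5157, 0.4076, 0.0265]
ee_rot: [-0.0, 0.784, 0.621, 0.002]
contact_force: [-1.5, 0.6, 6.6]
width: 0.055
gripper_force: 37.6
clock: 11.9
position: [0.5145, 0.4064, 0.0943]
ee_rot: [-0.0, 0.784, 0.621, -0.0]
contact_force: [-0.7, 0.3, -0.9]
width: 0.0544
gripper_force: 37.1
[-0.3151  0.2322  0.0006]
```

```bash
python3 -m creep '[[0.5,-0.02,0.015,0,0],[0.5,-0.06,0.045,0,0],[0.5,-0.11,0.08,0,0],[0.5,-0.16,0.12,0,0],[0.5,-0.21,0.155,0,0],[0.5,-0.26,0.19,0,0],[0.5,-0.295,0.217,0,0],[0.5,-0.31,0.228,0,0],[0.5,-0.315,0.232,0,0],[0.5,-0.315,0.232,0,0]]'
python3 - <<'E'
from h import *
im=eyes.get_image('scene'); p=proj(im,(.5915,.2265,.05)).astype(int)
cv2.imwrite('pics/y1.png',cv2.resize(im['frame'][p[1]-70:p[1]+70,p[0]-90:p[0]+90],None,fx=3,fy=3)[:,:,::-1])
print(shift((.5915,.2265,.0305)))
E
```

```text
clock: 12.9
position: [0.5913, 0.2267, 0.0939]
ee_rot: [-0.0, 0.784, 0.621, -0.0]
contact_force: [-0.3, 0.7, -0.6]
width: 0.0546
gripper_force: 37.2
[-0.0013  0.0013  0.127 ]
```

View pics/y1.png

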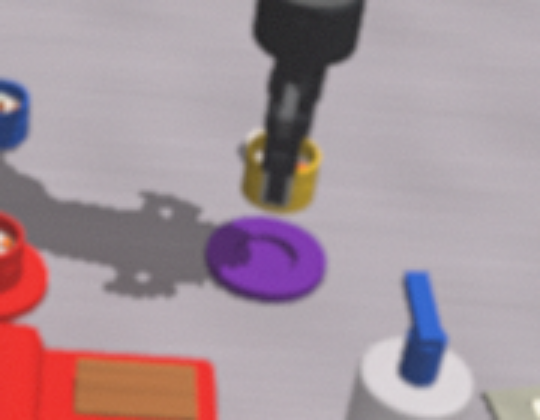

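The yellow pod is held upright over the base. I lower it slowly.

```bash
python3 -m creep '[[0.5,0,0,0.02,0],[0.5,0,0,0.05,0],[0.5,0,0,0.08,0],[0.5,0,0,0.095,0],[0.5,0,0,0.103,0],[0.5,0,0,0.108,0],[0.5,0,0,0.112,0],[0.5,0,0,0.116,0],[0.5,0,0,0.119,0],[0.5,0,0,0.121,0]]'
python3 -m creep '[[0.5,0,0,0.002,0],[0.5,0,0,0.003,0],[0.5,0,0,0.004,0],[0.5,0,0,0.005,0],[0.5,0,0,0.006,0],[0.5,0,0,0.006,0]]'
```

```text
clock: 13.95
position: [0.5917, 0.2267, 0.034]
ee_rot: [0.0, 0.784, 0.621, 0.0]
contact_force: [0.2, -0.3, -0.5]
width: 0.0543
gripper_force: 37.2
clock: 14.55
position: [0.5916, 0.2267, 0.0325]
ee_rot: [0.0, 0.784, 0.621, 0.0]
contact_force: [-3.3, -1.9, 9.2]
width: 0.0547
gripper_force: 38.1
```

Contact comes at the expected seated height: 6 mm above the height where it was grasped on the table. I release it and check.

```bash
python3 -m creep '[[0.62,0,0,-0.002,0],[0.66,0,0,-0.002,0],[0.75,0,0,-0.002,0],[1,0,0,-0.002,0],[1,0,0,-0.002,0],[1,0,0,-0.03,0],[1,0,0,-0.09,0],[1,0,0,-0.16,0],[1,0,0,-0.22,0],[1,0,0,-0.24,0]]'
python3 - <<'E'
from h import *
print(shift((.394,-.2055,.152)))
E
```

```text
clock: 15.55
position: [0.5937, 0.2273, 0.1556]
ee_rot: [0.002, 0.784, 0.621, 0.004]
contact_force: [1.1, 0.3, 1.5]
width: 0.0853
gripper_force: 0.0
[-0.9341 -0.1909  0.0024]
```

```bash
python3 -m creep '[[1,-0.05,-0.01,0,0],[1,-0.13,-0.03,0,0],[1,-0.22,-0.05,0,0],[1,-0.31,-0.06,0,0],[1,-0.4,-0.08,0,0],[1,-0.49,-0.1,0,0],[1,-0.58,-0.12,0,0],[1,-0.67,-0.137,0,0],[1,-0.76,-0.155,0,0],[1,-0.84,-0.17,0,0]]' 20
python3 -m creep '[[1,-0.06,-0.012,0,0],[1,-0.09,-0.02,0,0],[1,-0.09,-0.02,0,0],[1,-0.09,-0.02,0,0]]'
python3 - <<'E'
from h import *
im=eyes.get_image('top')
print(locate(im,'top','yellow_pod',.006,(.59,.226)),manip.get_state()['position'],manip.get_state()['qpos'].round(2))
im=eyes.get_image('scene')
print(locate(im,'scene','yellow_pod',.006,(.59,.226)))
p=proj(im,(.5915,.2265,.05)).astype(int)
cv2.imwrite('pics/y2.png',cv2.resize(im['frame'][p[1]-50:p[1]+50,p[0]-70:p[0]+70],None,fx=4,fy=4)[:,:,::-1])
print(shift((.394,-.2055,.027)))
E
```

```text
clock: 16.55
position: [0.4112, -0.1641, 0.1507]
ee_rot: [-0.0, 0.784, 0.621, -0.0]
contact_force: [0.6, -0.6, -0.5]
width: 0.0854
gripper_force: 0.0
clock: 16.95
position: [0.3925, -0.2039, 0.1506]
ee_rot: [-0.001, 0.784, 0.621, 0.0]
contact_force: [1.2, 0.3, 0.3]
width: 0.0853
gripper_force: 0.0
(array([0.5913, 0.2262]), 0.76, 0.99) [ 0.39283088 -0.20329704  0.15062406] [-0.64  0.16  1.92  0.    1.06 -0.41]
(array([0.5956, 0.2274]), 0.98, 0.95)
[-0.004   0.003   0.2474]
```

View pics/y2.png

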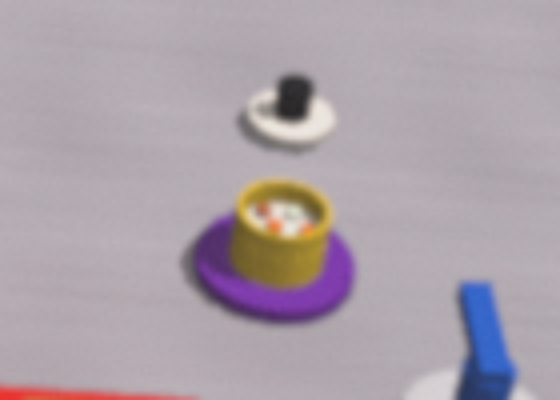

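The yellow pod sits upright and level in the base, at (0.591, 0.226). Next is green, again with a two-way centring grasp.

```bash
python3 -m creep '[[1,-0.004,0.003,0.05,0],[1,-0.004,0.003,0.12,0],[1,-0.004,0.003,0.19,0],[1,-0.004,0.003,0.235,0],[1,-0.004,0.003,0.248,0],[1,-0.004,0.003,0.248,0],[0.5,-0.004,0.003,0.248,0],[0.5,-0.004,0.003,0.248,0],[0.5,-0.004,0.003,0.248,0],[0.5,-0.004,0.003,0.248,0]]' 20
python3 -m creep '[[0.5,0,0,0,0],[1,0,0,0,0],[1,0,0,0,0],[1,0,0,0,0],[1,0,0,0,0],[1,0,0,0,-0.02],[1,0,0,0,-0.043],[1,0,0,0,-0.067],[1,0,0,0,-0.09],[1,0,0,0,-0.11]]' 20
python3 -m creep '[[1,0,0,0,-0.024],[1,0,0,0,-0.047],[1,0,0,0,-0.07],[1,0,0,0,-0.094],[1,0,0,0,-0.117],[1,0,0,0,-0.14],[1,0,0,0,-0.14],[0.5,0,0,0,-0.14],[0.5,0,0,0,-0.14],[0.5,0,0,0,-0.14]]' 20
python3 -m creep '[[0.5,0,0,0,0],[0.5,0,0,0,0],[0.5,0,0,0,0],[0.5,0,0,0,0]]' 35
```

```text
clock: 18.15
position: [0.3947, -0.2071, 0.0281]
ee_rot: [0.001, 0.784, 0.621, 0.001]
contact_force: [0.4, 0.6, 6.0]
width: 0.0553
gripper_force: 21.0
clock: 19.15
position: [0.3936, -0.2064, 0.0266]
ee_rot: [-0.0, 0.525, 0.851, 0.0]
contact_force: [-0.2, 0.1, -0.3]
width: 0.0855
gripper_force: 0.0
clock: 20.15
position: [0.3937, -0.2064, 0.027]
ee_rot: [-0.0, 0.116, 0.993, 0.0]
contact_force: [-0.8, -0.6, 2.8]
width: 0.0562
gripper_force: 20.7
clock: 20.55
position: [0.3937, -0.2064, 0.0271]
ee_rot: [0.0, 0.116, 0.993, 0.0]
contact_force: [-0.6, 1.3, 6.4]
width: 0.0558
gripper_force: 36.0
```

```bash
python3 -m creep '[[0.5,0,0,-0.01,0],[0.5,0,0,-0.03,0],[0.5,0,0,-0.06,0],[0.5,0,0,-0.1,0],[0.5,0,0,-0.14,0],[0.5,0,0,-0.175,0],[0.5,0,0,-0.195,0],[0.5,0,0,-0.2,0],[0.5,0,0,-0.2,0],[0.5,0,0,-0.2,0]]'
python3 -c "
from h import *
print(shift((.5915,.2265,.127)))"
```

```text
clock: 21.55
position: [0.3932, -0.2061, 0.1261]
ee_rot: [-0.001, 0.115, 0.993, 0.0]
contact_force: [0.8, -0.3, -1.3]
width: 0.0556
gripper_force: 37.2
[-0.1882  0.933  -0.0014]
```

```bash
python3 -m creep '[[0.5,-0.004,0.02,0,0],[0.5,-0.012,0.06,0,0],[0.5,-0.024,0.12,0,0],[0.5,-0.038,0.19,0,0],[0.5,-0.052,0.26,0,0],[0.5,-0.066,0.33,0,0],[0.5,-0.08,0.4,0,0],[0.5,-0.094,0.47,0,0],[0.5,-0.108,0.54,0,0],[0.5,-0.122,0.61,0,0]]'
python3 -m creep '[[0.5,-0.014,0.07,0,0],[0.5,-0.028,0.14,0,0],[0.5,-0.042,0.21,0,0],[0.5,-0.054,0.27,0,0],[0.5,-0.062,0.305,0,0],[0.5,-0.066,0.32,0,0],[0.5,-0.066,0.323,0,0],[0.5,-0.066,0.323,0,0],[0.5,-0.066,0.323,0,0]]'
python3 -c "
from h import *
print(shift((.5916,.2266,.073)),manip.get_state()['position'])"
```

```text
clock: 22.55
position: [0.5227, 0.0787, 0.1259]
ee_rot: [-0.001, 0.115, 0.993, 0.0]
contact_force: [0.7, -0.3, -1.5]
width: 0.0554
gripper_force: 37.2
clock: 23.45
position: [0.5913, 0.2252, 0.1266]
ee_rot: [-0.0, 0.116, 0.993, -0.0]
contact_force: [0.9, -0.6, -0.8]
width: 0.0556
gripper_force: 37.3
[-1.000e-04  2.900e-03  1.073e-01] [0.59127337 0.22520863 0.12663103]
```

```bash
python3 -m creep '[[0.5,0,0.001,0.02,0],[0.5,0,0.002,0.05,0],[0.5,0,0.002,0.07,0],[0.5,0,0.002,0.082,0],[0.5,0,0.002,0.09,0],[0.5,0,0.002,0.096,0],[0.5,0,0.002,0.1,0],[0.5,0,0.002,0.104,0],[0.5,0,0.002,0.107,0],[0.5,0,0.002,0.108,0]]'
python3 -m creep '[[0.5,0,0,0.002,0],[0.5,0,0,0.003,0],[0.5,0,0,0.004,0],[0.5,0,0,0.005,0],[0.5,0,0,0.005,0]]'
python3 - <<'E'
from h import *
im=eyes.get_image('scene'); p=proj(im,(.5915,.2265,.06)).astype(int)
cv2.imwrite('pics/g1.png',cv2.resize(im['frame'][p[1]-60:p[1]+60,p[0]-75:p[0]+75],None,fx=4,fy=4)[:,:,::-1])
E
```

```text
clock: 24.45
position: [0.5922, 0.2271, 0.0728]
ee_rot: [0.0, 0.115, 0.993, 0.0]
contact_force: [-0.5, -1.1, -0.3]
width: 0.0555
gripper_force: 37.3
clock: 24.95
position: [0.5923, 0.2271, 0.0712]
ee_rot: [0.0, 0.115, 0.993, 0.0]
contact_force: [-0.7, -0.4, 5.6]
width: 0.0554
gripper_force: 37.6
```

View pics/g1.png

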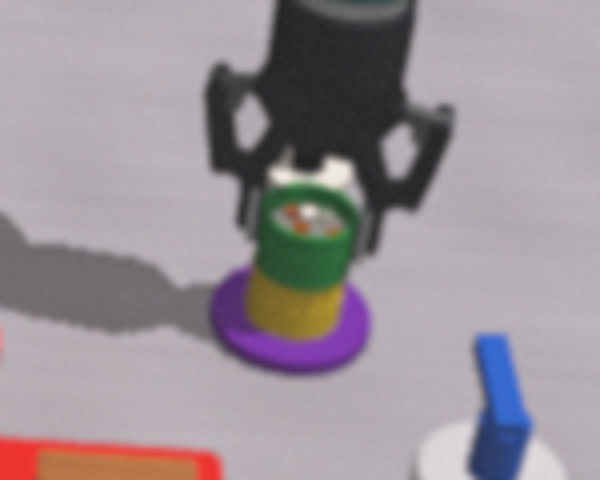

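Green is seated on yellow; contact came at 0.0712 against 0.071 predicted. I release it and go to blue.

```bash
python3 -m creep '[[0.62,0,0,-0.002,0],[0.66,0,0,-0.002,0],[0.75,0,0,-0.002,0],[1,0,0,-0.002,0],[1,0,0,-0.002,0],[1,0,0,-0.03,0],[1,0,0,-0.09,0],[1,0,0,-0.15,0],[1,0,0,-0.18,0],[1,0,0,-0.18,0]]' 20
python3 -c "
from h import *
print(shift((.441,.001,.15)))"
```

```text
clock: 26.0
position: [0.5942, 0.2277, 0.1644]
ee_rot: [0.003, 0.115, 0.993, 0.001]
contact_force: [0.1, 0.1, 0.5]
width: 0.0852
gripper_force: 0.0
[ 0.1947 -0.5115  0.0256]
```

```bash
python3 -m creep '[[1,0.02,-0.05,0,0],[1,0.05,-0.13,0,0],[1,0.08,-0.21,0,0],[1,0.11,-0.29,0.005,0],[1,0.14,-0.37,0.01,0],[1,0.17,-0.44,0.015,0],[1,0.185,-0.49,0.02,0],[1,0.193,-0.51,0.022,0],[1,0.193,-0.51,0.022,0],[1,0.193,-0.51,0.022,0]]' 20
python3 - <<'E'
from h import *
im=eyes.get_image('top')
print(locate(im,'top','green_pod',.044,(.59,.226)),locate(im,'top','blue_pod',0,(.441,.001)))
im=eyes.get_image('scene')
print(locate(im,'scene','green_pod',.044,(.59,.226)),manip.get_state()['position'])
print(shift((.441,.001,.027)))
E
```

```text
clock: 27.0
position: [0.4406, 0.0014, 0.1493]
ee_rot: [0.0, 0.115, 0.993, 0.0]
contact_force: [-0.6, -0.9, -0.3]
width: 0.0858
gripper_force: 0.0
(array([0.5929, 0.2283]), 0.58, 0.93) (array([ 0.4211, -0.0023]), 0.55, 0.19)
(array([0.5976, 0.2277]), 0.62, 0.88) [0.44047876 0.00162032 0.14924551]
[-0.0013 -0.001   0.2445]
```

```bash
python3 -m creep '[[1,0,0,0.05,0],[1,0,0,0.12,0],[1,0,0,0.19,0],[1,0,0,0.235,0],[1,0,0,0.245,0],[1,0,0,0.245,0],[0.5,0,0,0.245,0],[0.5,0,0,0.245,0],[0.5,0,0,0.245,0],[0.5,0,0,0.245,0]]' 20
python3 -m creep '[[0.5,0,0,0,0],[1,0,0,0,0],[1,0,0,0,0],[1,0,0,0,0],[1,0,0,0,0],[1,0,0,0,0.02],[1,0,0,0,0.043],[1,0,0,0,0.067],[1,0,0,0,0.09],[1,0,0,0,0.11]]' 20
python3 -m creep '[[1,0,0,0,0.024],[1,0,0,0,0.047],[1,0,0,0,0.07],[1,0,0,0,0.094],[1,0,0,0,0.117],[1,0,0,0,0.14],[1,0,0,0,0.14],[0.5,0,0,0,0.14],[0.5,0,0,0,0.14],[0.5,0,0,0,0.14]]' 20
python3 -m creep '[[0.5,0,0,0,0],[0.5,0,0,0,0],[0.5,0,0,0,0],[0.5,0,0,0,0]]' 35
python3 -m creep '[[0.5,0,0,-0.01,0],[0.5,0,0,-0.03,0],[0.5,0,0,-0.06,0],[0.5,0,0,-0.1,0],[0.5,0,0,-0.14,0],[0.5,0,0,-0.18,0],[0.5,0,0,-0.22,0],[0.5,0,0,-0.25,0],[0.5,0,0,-0.26,0],[0.5,0,0,-0.26,0]]'
python3 -c "
from h import *
print(shift((.5923,.2271,.157)))"
```

```text
clock: 28.25
position: [0.4411, 0.0009, 0.0281]
ee_rot: [0.002, 0.115, 0.993, 0.0]
contact_force: [-0.5, 0.6, 6.5]
width: 0.0552
gripper_force: 21.0
clock: 29.25
position: [0.4398, 0.001, 0.0266]
ee_rot: [-0.0, 0.447, 0.894, -0.0]
contact_force: [-0.3, 0.0, -0.2]
width: 0.0855
gripper_force: 0.0
clock: 30.25
position: [0.4399, 0.0009, 0.027]
ee_rot: [-0.0, 0.783, 0.622, 0.0]
contact_force: [-0.4, -0.8, 2.5]
width: 0.0562
gripper_force: 20.8
clock: 30.65
position: [0.4399, 0.0009, 0.0271]
ee_rot: [0.0, 0.784, 0.621, 0.0]
contact_force: [-0.7, 0.7, 5.7]
width: 0.0556
gripper_force: 36.0
clock: 31.65
position: [0.4402, 0.0009, 0.1576]
ee_rot: [0.001, 0.784, 0.621, 0.001]
contact_force: [-0.5, 0.5, -1.5]
width: 0.0557
gripper_force: 37.3
[0.51   0.1927 0.0017]
```

Next I carry blue across; its foot is at about 0.13 m and the tower top is at 0.088 m.

```bash
python3 -m creep '[[0.5,0.015,0.005,0,0],[0.5,0.05,0.02,0,0],[0.5,0.11,0.042,0,0],[0.5,0.18,0.068,0,0],[0.5,0.25,0.094,0,0],[0.5,0.32,0.121,0,0],[0.5,0.39,0.147,0,0],[0.5,0.45,0.17,0,0],[0.5,0.49,0.185,0,0],[0.5,0.505,0.191,0,0]]'
python3 -m creep '[[0.5,0.005,0.002,0,0],[0.5,0.005,0.002,0,0],[0.5,0.005,0.002,0,0]]'
python3 -c "
from h import *
print(shift((.5923,.2271,.111)),manip.get_state()['position'])"
```

```text
clock: 32.65
position: [0.5911, 0.2273, 0.1549]
ee_rot: [-0.001, 0.783, 0.622, -0.001]
contact_force: [0.2, -0.7, -1.0]
width: 0.0555
gripper_force: 37.3
clock: 32.95
position: [0.5913, 0.2261, 0.1566]
ee_rot: [-0.0, 0.784, 0.621, -0.001]
contact_force: [-0.4, -0.1, -1.1]
width: 0.0554
gripper_force: 37.3
[0.0024 0.0015 0.0911] [0.59134366 0.2261346  0.156575  ]
```

```bash
python3 -m creep '[[0.5,0.001,0.001,0.02,0],[0.5,0.002,0.001,0.045,0],[0.5,0.002,0.001,0.06,0],[0.5,0.002,0.001,0.069,0],[0.5,0.002,0.001,0.076,0],[0.5,0.002,0.001,0.081,0],[0.5,0.002,0.001,0.085,0],[0.5,0.002,0.001,0.088,0],[0.5,0.002,0.001,0.09,0],[0.5,0.002,0.001,0.092,0]]'
python3 -m creep '[[0.5,0,0,0.002,0],[0.5,0,0,0.003,0],[0.5,0,0,0.004,0],[0.5,0,0,0.005,0],[0.5,0,0,0.005,0]]'
python3 - <<'E'
from h import *
im=eyes.get_image('scene'); p=proj(im,(.5915,.2265,.08)).astype(int)
cv2.imwrite('pics/b1.png',cv2.resize(im['frame'][p[1]-60:p[1]+60,p[0]-75:p[0]+75],None,fx=4,fy=4)[:,:,::-1])
E
```

```text
clock: 33.95
position: [0.593, 0.228, 0.1109]
ee_rot: [0.0, 0.784, 0.621, 0.0]
contact_force: [-0.1, 0.4, -1.3]
width: 0.0555
gripper_force: 37.3
clock: 34.45
position: [0.5929, 0.228, 0.1092]
ee_rot: [0.0, 0.784, 0.621, 0.0]
contact_force: [-2.3, -0.4, 4.1]
width: 0.0555
gripper_force: 37.7
```

View pics/b1.png

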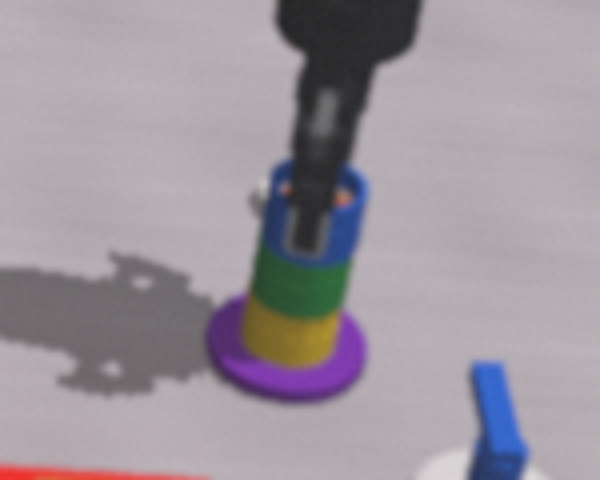

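Blue is seated on green; contact came at 0.1092 against 0.1091 predicted. I release it and go for the lid.

```bash
python3 -m creep '[[0.62,0,0,-0.002,0],[0.66,0,0,-0.002,0],[0.75,0,0,-0.002,0],[1,0,0,-0.002,0],[1,0,0,-0.002,0],[1,0,0,-0.03,0],[1,0,0,-0.09,0],[1,0,0,-0.15,0],[1,0,0,-0.18,0],[1,0,0,-0.18,0]]' 20
python3 -c "
from h import *
print(shift((.4435,.2485,.15)))"
```

```text
clock: 35.5
position: [0.5947, 0.2285, 0.2024]
ee_rot: [0.001, 0.784, 0.621, 0.003]
contact_force: [-0.2, -0.9, -0.7]
width: 0.0851
gripper_force: 0.0
[-0.0306 -0.3043  0.1028]
```

```bash
python3 -m creep '[[1,-0.004,-0.04,0,0],[1,-0.01,-0.1,0,0],[1,-0.017,-0.17,0,0],[0.8,-0.024,-0.24,0.02,0],[0.8,-0.029,-0.285,0.05,0],[0.8,-0.03,-0.302,0.085,0],[0.8,-0.03,-0.302,0.1,0],[0.8,-0.03,-0.302,0.1,0],[0.8,-0.03,-0.302,0.1,0]]' 20
python3 - <<'E'
from h import *
im=eyes.get_image('top')
print(locate(im,'top','blue_pod',.082,(.59,.226)))
im=eyes.get_image('scene')
print(locate(im,'scene','blue_pod',.082,(.59,.226)),locate(im,'scene','lid',0,(.4435,.2485)),manip.get_state()['position'])
print(shift((.4435,.2485,.030)),manip.get_state()['qpos'].round(2))
E
```

```text
clock: 36.4
position: [0.4437, 0.248, 0.1485]
ee_rot: [0.0, 0.784, 0.621, 0.0]
contact_force: [-0.1, 0.3, -0.1]
width: 0.068
gripper_force: 0.0
(array([0.5927, 0.2281]), 0.61, 1.01)
(array([0.5961, 0.2284]), 0.76, 0.93) None [0.44330119 0.2479416  0.14875468]
[ 1.000e-03 -1.000e-04  2.375e-01] [0.37 0.25 1.8  0.   1.09 0.6 ]
```

```bash
python3 -m creep '[[0.8,0.001,0,0.05,0],[0.8,0.001,0,0.12,0],[0.8,0.001,0,0.19,0],[0.8,0.001,0,0.225,0],[0.8,0.001,0,0.2375,0],[0.8,0.001,0,0.2375,0],[0.5,0.001,0,0.2375,0],[0.5,0.001,0,0.2375,0],[0.5,0.001,0,0.2375,0]]' 20
python3 -m creep '[[0.2,0,0,0,0],[0.2,0,0,0,0],[0.2,0,0,0,0],[0.2,0,0,0,0],[0.2,0,0,0,0],[0.2,0,0,0,0]]' 20
```

```text
clock: 37.55
position: [0.4433, 0.2487, 0.0307]
ee_rot: [0.0, 0.784, 0.621, 0.001]
contact_force: [0.6, -0.3, 0.5]
width: 0.043
gripper_force: 0.0
clock: 38.15
position: [0.4429, 0.2485, 0.0302]
ee_rot: [0.0, 0.784, 0.621, 0.001]
contact_force: [-1.1, -0.1, 6.9]
width: 0.0231
gripper_force: 19.6
```

```bash
python3 -m creep '[[0.5,0,0,0,0],[0.6,0,0,0,0],[0.6,0,0,0,0],[0.6,0,0,0,0],[0.6,0,0,0,-0.02],[0.6,0,0,0,-0.043],[0.6,0,0,0,-0.067],[0.6,0,0,0,-0.09],[0.6,0,0,0,-0.114],[0.6,0,0,0,-0.137]]' 20
python3 -m creep '[[0.6,0,0,0,-0.024],[0.6,0,0,0,-0.047],[0.6,0,0,0,-0.07],[0.6,0,0,0,-0.094],[0.6,0,0,0,-0.113],[0.6,0,0,0,-0.113],[0.4,0,0,0,-0.113],[0.2,0,0,0,-0.113],[0.2,0,0,0,-0.113],[0.2,0,0,0,-0.113]]' 20
python3 -m creep '[[0.2,0,0,0,0],[0.2,0,0,0,0],[0.2,0,0,0,0],[0.2,0,0,0,0],[0.2,0,0,0,0],[0.2,0,0,0,0]]' 30
```

```text
clock: 39.15
position: [0.4425, 0.2484, 0.0294]
ee_rot: [-0.0, 0.451, 0.893, -0.0]
contact_force: [-0.5, -0.3, 0.4]
width: 0.0511
gripper_force: 0.0
clock: 40.15
position: [0.4426, 0.2484, 0.0296]
ee_rot: [0.0, 0.115, 0.993, 0.0]
contact_force: [0.4, -0.0, 0.3]
width: 0.0229
gripper_force: 19.6
clock: 40.75
position: [0.4427, 0.2484, 0.0296]
ee_rot: [0.0, 0.115, 0.993, 0.0]
contact_force: [-0.3, 0.6, 1.2]
width: 0.0226
gripper_force: 29.5
```

```bash
python3 -m creep '[[0.2,0,0,-0.01,0],[0.2,0,0,-0.04,0],[0.2,0,0,-0.09,0],[0.2,0,0,-0.15,0],[0.2,0,0,-0.21,0],[0.2,0,0,-0.27,0],[0.2,0,0,-0.31,0],[0.2,0,0,-0.335,0],[0.2,0,0,-0.34,0],[0.2,0,0,-0.34,0]]'
python3 -c "
from h import *
print(shift((.5928,.2279,.2)))"
```

```text
clock: 41.75
position: [0.4424, 0.2483, 0.1996]
ee_rot: [0.0, 0.115, 0.993, 0.0]
contact_force: [0.2, -0.0, -1.2]
width: 0.0228
gripper_force: 29.4
[-0.3022  0.0291 -0.0007]
```

```bash
python3 -m creep '[[0.2,-0.02,0.002,0,0],[0.2,-0.06,0.006,0,0],[0.2,-0.11,0.01,0,0],[0.2,-0.16,0.015,0,0],[0.2,-0.21,0.02,0,0],[0.2,-0.255,0.025,0,0],[0.2,-0.285,0.028,0,0],[0.2,-0.302,0.029,0,0],[0.2,-0.302,0.029,0,0],[0.2,-0.302,0.029,0,0]]'
python3 - <<'E'
from h import *
im=eyes.get_image('scene'); p=proj(im,(.5915,.2265,.11)).astype(int)
cv2.imwrite('pics/l1.png',cv2.resize(im['frame'][p[1]-60:p[1]+60,p[0]-75:p[0]+75],None,fx=4,fy=4)[:,:,::-1])
print(shift((.5928,.2279,.1515)),manip.get_state()['position'])
E
```

```text
clock: 42.75
position: [0.5922, 0.2278, 0.1987]
ee_rot: [-0.001, 0.115, 0.993, -0.0]
contact_force: [-0.4, -0.7, -0.1]
width: 0.0226
gripper_force: 29.4
[-0.0018  0.0003  0.0952] [0.59194974 0.22797507 0.1991023 ]
```

View pics/l1.png

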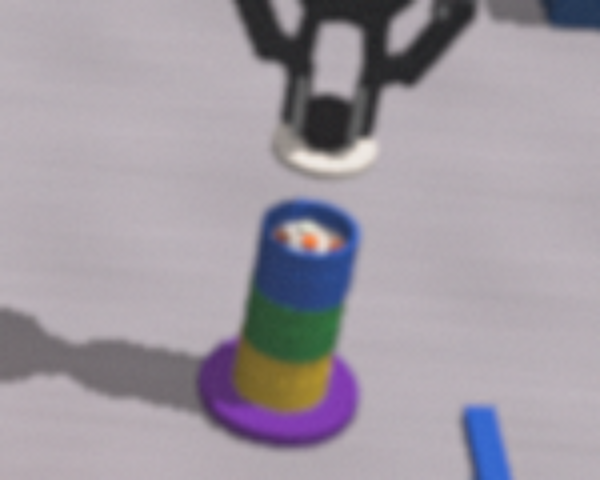

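The three-pod tower stands straight and closed up, and the lid hangs level above it. I lower the lid.

```bash
python3 -m creep '[[0.2,-0.001,0,0.02,0],[0.2,-0.002,0,0.045,0],[0.2,-0.002,0,0.062,0],[0.2,-0.002,0,0.072,0],[0.2,-0.002,0,0.08,0],[0.2,-0.002,0,0.085,0],[0.2,-0.002,0,0.089,0],[0.2,-0.002,0,0.092,0],[0.2,-0.002,0,0.094,0],[0.2,-0.002,0,0.096,0]]'
python3 -m creep '[[0.2,0,0,0.001,0],[0.2,0,0,0.002,0],[0.2,0,0,0.003,0],[0.2,0,0,0.004,0],[0.2,0,0,0.005,0],[0.2,0,0,0.005,0]]'
```

```text
clock: 43.8
position: [0.594, 0.2277, 0.1517]
ee_rot: [0.0, 0.115, 0.993, 0.0]
contact_force: [-0.1, 1.0, -0.5]
width: 0.0229
gripper_force: 29.4
clock: 44.4
position: [0.594, 0.2278, 0.1496]
ee_rot: [0.0, 0.115, 0.993, 0.0]
contact_force: [0.0, -0.3, 3.5]
width: 0.0229
gripper_force: 29.8
```

Contact comes at 0.1496, exactly as predicted. I release the lid, retreat and check.

```bash
python3 -m creep '[[0.29,0,0,-0.001,0],[0.33,0,0,-0.001,0],[0.4,0,0,-0.001,0],[0.6,0,0,-0.001,0],[0.6,0,0,-0.001,0],[0.6,0,0,-0.02,0],[0.6,0,0,-0.07,0],[0.6,0,0,-0.13,0],[0.6,0,0,-0.19,0],[0.6,0,0,-0.2,0]]'
python3 -m creep '[[0.6,0.05,0,0,0],[0.6,0.13,0,0,0],[0.6,0.22,0,0,0],[0.6,0.31,0,0,0],[0.6,0.4,0,0,0],[0.6,0.47,0,0,0],[0.6,0.5,0,0,0],[0.6,0.5,0,0,0],[0.6,0.5,0,0,0],[0.6,0.5,0,0,0]]'
python3 - <<'E'
from h import *
im=eyes.get_image('scene');save(im,'end')
print(locate(im,'scene','lid',.12,(.594,.228)),locate(im,'scene','red_pod',.006,(.638,.008)))
for l in('label_roll','steel_cup'): print(l,at_z(im,eyes.place_of('scene',l)[0]['centre'],0)[:2])
p=proj(im,(.5915,.2265,.1)).astype(int)
a=cv2.resize(im['frame'][p[1]-60:p[1]+60,p[0]-65:p[0]+65],None,fx=3,fy=3)
im=eyes.get_image('top'); p=proj(im,(.5915,.2265,.1)).astype(int)
print(locate(im,'top','lid',.12,(.594,.228)))
b=cv2.resize(im['frame'][p[1]-60:p[1]+60,p[0]-65:p[0]+65],None,fx=3,fy=3)
cv2.imwrite('pics/end2.png',np.hstack([a,b])[:,:,::-1])
E
```

```text
clock: 45.4
position: [0.596, 0.2283, 0.2542]
ee_rot: [0.004, 0.115, 0.993, 0.002]
contact_force: [0.2, 0.3, 0.3]
width: 0.0512
gripper_force: 0.0
clock: 46.4
position: [0.3522, 0.2849, 0.249]
ee_rot: [0.001, 0.116, 0.993, 0.0]
contact_force: [0.2, -0.4, 0.2]
width: 0.0514
gripper_force: 0.0
(array([0.5969, 0.2276]), 0.93, 0.86) (array([0.6395, 0.0086]), 0.6, 0.95)
label_roll [ 0.50145601 -0.40299155]
steel_cup [0.54597727 0.23593527]
(array([0.594 , 0.2279]), 0.58, 0.88)
```

View pics/end2.png

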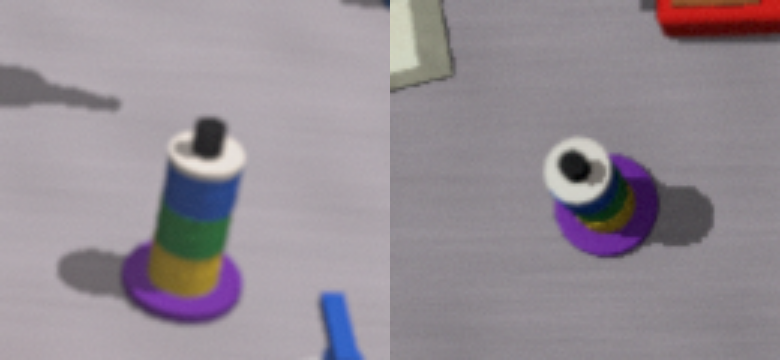

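View pics/end.png

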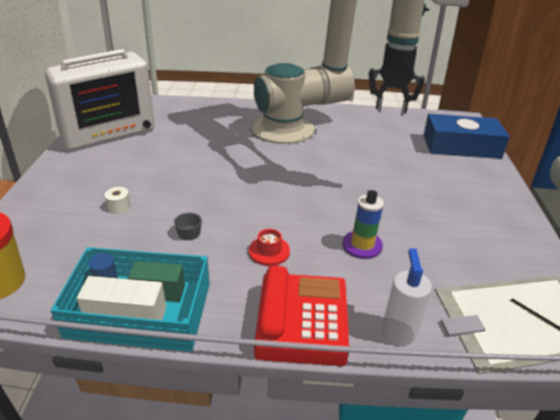

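The tower at (365,220) is complete and upright with the lid seated. The cup (188,227), label roll (117,200) and red pod (269,240) are where they started; the odd cup reading was the network mistaking the tower for it. I hand it in.

```bash
python3 -c "
from rig import manip
print(manip.sign_off())"
```

```text
the job is handed in; nothing more can be done
None
```

The pill tower (yellow, green, blue, lid) is built and seated in the purple base, the red pod, label roll and steel cup are where they started, and the job was handed in at about 46 s; no verdict was returned.

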